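Crack open the dry box and hold its lid ajar

ROBOT

A 7-joint arm with a two-finger parallel gripper is mounted at the origin on a cart in front of the work surface, level with it; the furniture and walls round the work are solid. World frame = base frame: x ahead of the robot, y to its left, z up, the work surface at z = 0. Lengths are in m, angles in rad, forces in N, time in s.
With the tool pointing down it reaches from about 0.375 to 0.925 m from the base axis. Payload 3.1 kg.
Tool frame: the origin (TCP) lies between the finger pads; the fingertips stand 19 mm ahead of it and the grasp point (between the pads) is the TCP; z points along the fingers, y is the direction in which the jaws open and shut (so a half turn about z gives the same grasp; the last joint's range is limited). The gripper opens to 85 mm and grips with 20 to 120 N. Pads are 22 mm wide; open, the fingers measure 114 mm over their backs; the gripper's body (76 mm by 85 mm) begins 54 mm behind the grasp point. The pads swing forward as they close: fully open they stand 13 mm farther back than shut.
Start: joints at [1.13, 0.383, 0.044, 1.598, -0.018, 1.161, -0.05], TCP at [0.219, -0.612, 0.25] pointing down, gripper open.
Joint ranges: [-2.61, 2.61], [-0.41, 2.15], [-1.48, 1.57], [0, 2.5], [-1.57, 4.71], [0.05, 1.97], [-2.85, 2.85]. Speed limits (rad/s): [2.79, 2.79, 3.14, 3.14, 3.14, 3.14, 3.14].

INTERFACE

Orientations are given as a unit quaternion [x, y, z, w].
In Python, from bench import move_ptp, movel, move_j, move_gripper, pause, inverse_kinematics, read_camera, camera_params, MotionError, sign_off, look_for, tip_of, read_time_s, read_qpos, read_joint_vel, read_effort, read_eef_pos, read_tcp_rot, read_ft_force, read_ft_torque, read_finger_gap gives the robot as it stands. Calls block until the motion is done:
- move_ptp(position, orientation): joint-space move of the TCP to a pose.
- movel(position, orientation=None, speed=0.15): straight line of the TCP; orientation=None keeps the orientation; speed is the mean speed in m/s.
- move_j(angles): joint-space move.
- move_gripper(opening, effort=None): finger opening in m; effort is the grip in N (None keeps the last); returns when the fingers have stopped.
- pause(seconds).
- inverse_kinematics(position, orientation): joint angles nearest the present ones, or None.
- read_camera(name): name is "side" or "top"; returns the picture (420x560x3 uint8, red, green, blue); there is no depth.
- camera_params(name): a dict with "K" (3x3 intrinsics, pixels), "camera_from_world" (4x4, takes a point from world to camera coordinates). Camera axes: x right, y down, z forward; pixel columns grow to the right and rows downward; lengths in m; the calibration is good to about 2 mm. A picture is of the moment at which its call begins. camera_params takes no time and is no camera call.
A pose or a line that the arm cannot do raises MotionError and nothing moves.
- sign_off(): hands the job in, once; it reports no verdict.
Trained networks look in the newest picture that a camera, given by its name, has taken for a name from the list of things; names that differ only in an ending like _2 or _b are one class to them, and where a whole thing is asked for, a point or a joint stands for the part that bears it (a point fixed in the world has none). Each returns a list of dicts, best first, with "confidence" (0 to 1); they miss things now and then, are a little off and sometimes report something else, mostly with a low value. They report only what shows in the picture. A call takes as long as a camera call.
- look_for(camera, name): "at" ([column, row] in pixels, amid what is visible of it).
- tip_of(camera, name): "at" ([column, row] in pixels: a listed point, or the origin of a listed thing).
Readings, each from a call of its own:
- read_time_s(): time.
- read_qpos(): joint angles.
- read_joint_vel(): joint speeds.
- read_effort(): joint torques, N m.
- read_eef_pos(): TCP position.
- read_tcp_rot(): TCP orientation.
- read_ft_force(): force on the tool from outside, world axes, zero at the start.
- read_ft_torque(): the same for the moment, N m.
- read_finger_gap(): finger opening in m.
Only numpy, scipy, OpenCV 4.12 (cv2) and the standard library are available. Lean on these libraries where they do the work, as an engineer would, in place of code of your own. Each camera call takes 0.05 s, during which the arm holds its last target. There are 200 camera calls.

TASK

The dry box must be vented before it is opened. Slide the clamp jaw on its front fully back off the lid, then take the lid by its bar handle, pull up until the sticky seal lets go, and hold the lid still, slightly open, with its front edge raised by about 20 mm: never let it swing up past 50 mm, and leave the things round the box where they stand. The job finishes with the robot still holding the lid ajar by its handle: do not let go or close it.

Things in the scene. Friction and masses are not known exactly. Their poses are not given: they have to be found in the camera images.
- dry_box: grey open-topped box, 150 (x) x 190 (y) x 65 mm high, on a black flange, screwed to the bench. Origin: centre of its underside, on the bench; x points from its front (clamp jaw) to its rear (hinge), y to the left, z up. A dark steel guide for the jaw, 46 mm wide, up to 46 mm high, stands out of its front to 159 mm before the origin. Two coils lie inside.
- jaw (a joint): slide of the clamp jaw, m, along the box's -x, away from the lid: 0 to 0.006 at the start (clamped), 0.030 at its stop (fully back). Takes about 3 N, stays where left. A steel block 36 mm wide; its nose (top 89 mm above the bench) reaches up to 10 mm over the lid's front edge, 1 mm above it, and blocks the lid until slid back by over 10 mm.
- jaw_grip (a point): point to grasp on the jaw's upright dark grip tab: on the tab's centre plane, 113 mm above the bench and 104 mm before the box's origin (less the slide) when clamped. The tab is 12 mm thick along the box's y, 26 mm long along the box's x, its top is 129 mm and its foot (the top of the 36 mm wide nose) 89 mm above the bench. Axes as the box's.
- lid_hinge (a joint): lid angle, rad: 0 closed, grows as the front edge rises (20 mm there = 0.125). Hinge axis along the box's y, 81 mm behind its origin, 66 mm above the bench. The seal holds with a peak of about 15 N pull at the handle, weight included, at once, fading to none over the first 5 mm of rise (0.04 rad); then only the weight is left, about 2 N at the handle, and the lid falls shut if let go.
- lid: the lid: clear pane in a grey frame, 158 x 196 x 8 mm, 0.24 to 0.39 kg, its top 76 mm above the bench when closed. Origin: on the hinge axis; axes as the box's when closed. On it stands a black bar handle: a round bar of 12 mm diameter, 64 mm long along y, on two posts 10 mm thick, 54 mm apart.
- handle_grip (a point): middle of the handle's bar, on its axis: 32 mm above the lid's top, 108 mm above the bench when closed, 45 mm before the box's origin; 126 mm before and 42 mm above the hinge axis. 26 mm of free air between the bar and the lid. Axes as the lid's: y along the bar.
- lid_edge (a point): middle of the lid's front edge, half way up its thickness: when closed 72 mm above the bench, 79 mm before the box's origin, 160 mm before the hinge axis.
- std_resistor: bystander: round reference resistor can with terminals on top, 48 mm across, 69 mm high, standing upright beside the box. Origin: centre of its underside.
- tape_black: bystander: roll of tape, 63 mm across, 18 mm high, lying flat. Origin: centre of its underside.
- loupe: bystander: bench loupe, 38 mm across, 32 mm high, standing on its rim. Origin: centre of its underside.

How it is judged:
On the way, in this order (a step that is already met when the one before it is completed fails the run):
1. the clamp jaw is slid back clear of the lid while the lid is still shut (value of joint jaw above 0.02 m and value of joint lid_hinge below 0.015 rad), for 0.1 s.
2. the seal is broken: the lid has come up past the sticking, held by its handle (value of joint lid_hinge above 0.06 rad and contact force between the fingers and lid above 0.5 N and distance between the grasp point and handle_grip below 0.06 m), for 0.2 s.
At the end, for the whole second after the job is handed in: the lid stands still (under 0.05 rad/s) at 0.075 to 0.20 rad, its front edge 12 to 32 mm up, with the gripper's fingers holding it (contact force over 0.5 N) at the handle (grasp point within 60 mm of the middle of its bar), and the jaw is still slid back by more than 20 mm (value of joint lid_hinge between 0.075 and 0.2 rad and velocity of joint lid_hinge between -0.05 and 0.05 rad/s and contact force between the fingers and lid above 0.5 N and value of joint jaw above 0.02 m and distance between the grasp point and handle_grip below 0.06 m); the arm keeps its last pose, push and grip.
It fails at once if the lid swings up too far: front edge more than about 50 mm (0.32 rad) (value of joint lid_hinge above 0.32 rad).
It fails at once if a thing beside the box is moved by more than 20 mm (distance of any of std_resistor, tape_black, loupe from where it was at the start of the episode above 0.02 m).
It also fails if it takes over 43 s, if anything falls off the work surface, if the arm or the gripper's body presses on something with over 40 N, if the wrist force passes 120 N, or if a joint passes its speed limit or range.

## Working session

There is one attempt and no reset: what is moved stays moved. The work goes in short steps, each a Python script; the robot and the scene stay as the last script left them, time stands still between calls to the robot, and variables do not carry over. Pictures are saved under pics/ and viewed, on a budget of 10 in all, crops included, one or two more only if the job needs it, and the job is handed in when it is done.

```bash
mkdir -p pics; ls; python3 - <<'E'
from bench import *
import cv2,numpy as np
for c in("side","top"):
    im=read_camera(c); cv2.imwrite(f"pics/{c}0.png",im[:,:,::-1])
    for n in("jaw_grip","handle_grip","lid_edge","dry_box","lid","std_resistor","tape_black","loupe"):
        print(c,n,[(np.round(d["at"],1).tolist(),round(d["confidence"],2)) for d in tip_of(c,n)[:2]])
    p=camera_params(c);print(p)
a=cv2.imread("pics/side0.png");b=cv2.imread("pics/top0.png")
print(read_time_s(),read_tcp_rot(),read_finger_gap())
E
```

```text
pics
side jaw_grip [([273.1, 220.5], 0.94)]
side handle_grip [([266.9, 204.9], 0.92)]
side lid_edge [([260.1, 188.0], 0.56), ([270.1, 225.5], 0.55)]
side dry_box [([265.1, 226.8], 0.58)]
side lid [([257.7, 187.9], 0.82)]
side std_resistor [([191.8, 240.3], 0.84)]
side tape_black [([330.1, 221.6], 0.59)]
side loupe [([192.6, 270.9], 0.95)]
{'K': array([[404.209939  ,   0.        , 280.59470847],
       [  0.        , 404.209939  , 204.31129358],
       [  0.        ,   0.        ,   1.        ]]), 'camera_from_world': array([[-0.01557465, -0.99982917,  0.00995334,  0.16789121],
       [-0.60367779,  0.00146725, -0.79722706,  0.4304038 ],
       [ 0.79707626, -0.01842514, -0.60359751,  0.4482905 ],
       [ 0.        ,  0.        ,  0.        ,  1.        ]])}
top jaw_grip [([272.4, 244.0], 0.6)]
top handle_grip [([271.3, 217.4], 0.66)]
top lid_edge [([274.2, 233.9], 0.94)]
top dry_box [([269.8, 205.8], 0.97)]
top lid []
top std_resistor [([259.9, 170.4], 0.67), ([202.8, 220.2], 0.53)]
top tape_black [([325.5, 198.4], 0.69)]
top loupe [([211.5, 252.9], 0.49)]
{'K': array([[394.56382827,   0.        , 278.46968353],
       [  0.        , 394.56382827, 211.12302494],
       [  0.        ,   0.        ,   1.        ]]), 'camera_from_world': array([[-4.56759636e-03, -9.99988993e-01, -1.07255148e-03,
         1.67359756e-01],
       [-9.92320145e-01,  4.66514530e-03, -1.23608118e-01,
         5.92553584e-01],
       [ 1.23611761e-01,  4.99722450e-04, -9.92330531e-01,
         9.63058109e-01],
       [ 0.00000000e+00,  0.00000000e+00,  0.00000000e+00,
         1.00000000e+00]])}
0.9 [ 9.85341544e-01  1.70593205e-01 -2.34604468e-06  1.00716228e-05] 0.0853129166855053
```

```bash
cat > fit.py <<'E'
from bench import *
import numpy as np
from scipy.optimize import least_squares
# name -> point in box frame (x,y,z)
P={"jaw_grip":(-.104,0,.113),"handle_grip":(-.045,0,.108),"lid_edge":(-.079,0,.072),"dry_box":(0,0,0),"lid":(.081,0,.066)}
def proj(c,w):
    p=camera_params(c);q=p["camera_from_world"]@np.append(w,1);q=p["K"]@q[:3];return q[:2]/q[2]
def ray(c,uv,z):
    p=camera_params(c);M=p["camera_from_world"];R=M[:3,:3];o=-R.T@M[:3,3]
    d=R.T@np.linalg.inv(p["K"])@np.append(uv,1);return o+d*(z-o[2])/d[2]
def w(b,p):
    c,s=np.cos(b[2]),np.sin(b[2]);return np.array([b[0]+c*p[0]-s*p[1],b[1]+s*p[0]+c*p[1],p[2]])
E
python3 - <<'E'
from fit import *
O={"side":{"jaw_grip":(273.1,220.5),"handle_grip":(266.9,204.9),"lid":(257.7,187.9)},
"top":{"jaw_grip":(272.4,244),"handle_grip":(271.3,217.4),"lid_edge":(274.2,233.9),"dry_box":(269.8,205.8)}}
def res(b):
    return np.concatenate([proj(c,w(b,np.array(P[n])-(b[3] if n=="jaw_grip" else 0)*np.array([1,0,0])))-uv for c in O for n,uv in O[c].items()])
r=least_squares(res,[.6,.17,0,.003],loss="soft_l1",bounds=([0,-1,-2,0],[1,1,2,.006]))
print(r.x,res(r.x).round(1))
for c in O:
    for n,uv in O[c].items(): print(c,n,(ray(c,uv,P[n][2])).round(4))
for n,z,uvs in(("res",0,{"side":(191.8,240.3),"top":(202.8,220.2)}),("tape",0,{"side":(330.1,221.6),"top":(325.5,198.4)}),("loupe",0,{"side":(192.6,270.9),"top":(211.5,252.9)})):
    for c in uvs: print(n,c,ray(c,uvs[c],z).round(3))
E
```

```text
[6.12079171e-01 1.94774403e-01 1.89158473e-01 4.28408987e-04] [ 0.3  0.8  1.   0.3  0.8 -0.3  1.7 -1.  -2.1  0.8 -1.9 -0.5 -2.8  0. ]
side jaw_grip [0.5121 0.1756 0.113 ]
side handle_grip [0.5688 0.1884 0.108 ]
side lid [0.6906 0.2119 0.066 ]
top jaw_grip [0.5072 0.179  0.113 ]
top handle_grip [0.5697 0.1815 0.108 ]
top lid_edge [0.5333 0.1752 0.072 ]
top dry_box [0.6121 0.1874 0.    ]
res side [0.58  0.358 0.   ]
res top [0.575 0.363 0.   ]
tape side [0.645 0.04  0.   ]
tape top [0.631 0.04  0.   ]
loupe side [0.487 0.341 0.   ]
loupe top [0.489 0.339 0.   ]
```

View pics/side0.png

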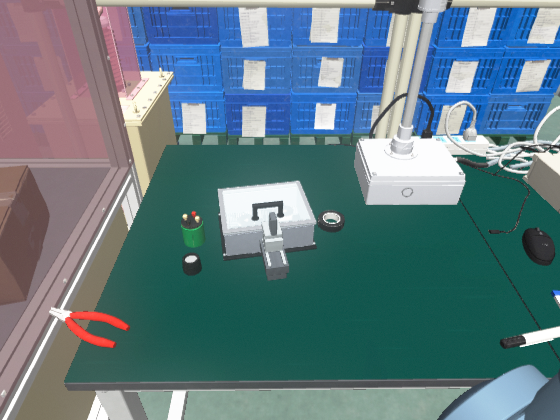

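View pics/top0.png

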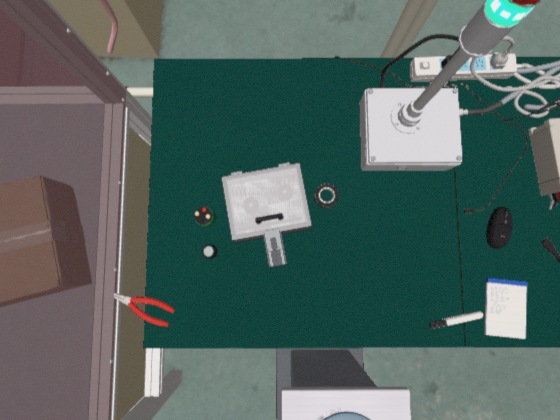

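The side and top views agree. The box is in mid-bench, with the tab near (273,221) in side and the handle bar running (257,219)–(283,215) in top. The can and loupe are on its left, and the tape is on its right. I'll get the yaw from the pixels of the lid and bar.

```bash
python3 - <<'E'
from fit import *
import cv2
im=cv2.imread("pics/top0.png"); g=cv2.cvtColor(im,6)
# bar
m=np.zeros_like(g);m[208:226,250:292]=(g[208:226,250:292]<70)
n,l,s,c=cv2.connectedComponentsWithStats(m);k=1+s[1:,4].argmax()
ys,xs=np.where(l==k);W=np.array([ray("top",(x,y),.108)[:2] for x,y in zip(xs,ys)])
u,S,V=np.linalg.svd(W-W.mean(0));v=V[0]*np.sign(V[0][1]);print("bar",s[k],W.mean(0),"yaw",np.arctan2(-v[0],v[1]),np.ptp(W@v))
# bright box blob
m=(g>110).astype(np.uint8);m[:155]=0;m[245:]=0;m[:,:215]=0;m[:,316:]=0
n,l,s,c=cv2.connectedComponentsWithStats(m);k=1+s[1:,4].argmax()
pts=np.argwhere(l==k)[:,::-1];W=np.array([ray("top",p,.076)[:2] for p in pts]).astype(np.float32)
print("lid",cv2.minAreaRect(W*1000))
big=np.hstack([cv2.resize(im[150:275,190:345],None,fx=2.5,fy=4*.625,interpolation=2),cv2.resize(cv2.imread("pics/side0.png")[165:290,175:350],None,fx=2.28,fy=2.5,interpolation=2)])
cv2.imwrite("pics/crop0.png",big)
E
```

```text
bar [256 214  27   9  96] [0.56935917 0.1874079 ] yaw 0.17886581350027866 0.06211899964315256Traceback (most recent call last):
  File "<stdin>", line 12, in <module>
  File "fit.py", line 9, in ray
    p=camera_params(c);M=p["camera_from_world"];R=M[:3,:3];o=-R.T@M[:3,3]
ValueError: time passes only in moves, steps and waits
```

```bash
cat > pose.py <<'E'
from fit import *
from scipy.spatial.transform import Rotation as Ro
YAW=.177; BAR=np.array([.569,.188,.108]); 
ex=np.array([np.cos(YAW),np.sin(YAW),0]); ey=np.array([-ex[1],ex[0],0])
TAB=BAR-.059*ex; TAB[2]=.115
def down(ang): return Ro.from_quat([np.cos(ang/2),np.sin(ang/2),0,0])  # tool x at ang, y at ang-90deg
QT=down(YAW).as_quat()
def qh(th,s=1): return (Ro.from_rotvec(ey*th)*down(YAW+s*np.pi/2)).as_quat()
def st(): print(read_time_s(),read_eef_pos().round(4),"F",read_ft_force().round(1),"gap",round(read_finger_gap(),4))
E
python3 - <<'E'
from pose import *
import cv2
up=TAB+[0,0,.07]
move_ptp(up,QT); print(read_qpos().round(2))
for s in(1,-1):
    print(s,inverse_kinematics(BAR+[0,0,.07],qh(0,s)))
st()
s=read_camera("side");t=read_camera("top")
for c in("side","top"): print([(d["at"],d["confidence"]) for d in tip_of(c,"jaw_grip")[:2]], proj(c,up),proj(c,TAB))
cv2.imwrite("pics/c1.png",np.hstack([cv2.resize(x[150:290,190:340],None,fx=2.6,fy=3,interpolation=2) for x in(s,t)])[:,:,::-1])
E
```

```text
[ 0.33  0.38 -0.87  1.89  0.34  1.03 -2.08]
1 [ 0.45375027  0.638083   -1.1179108   1.74892344  0.62373698  1.16054917
 -0.67483511]
-1 [-1.21429077  0.60824113  1.10233372  1.82540479 -0.61018391  1.09686854
 -2.85175184]
3.8667 [0.5114 0.1765 0.1849] F [ 0.1 -0.  -0.5] gap 0.0855
[([271.1, 223.9], 0.75)] [271.96798041 190.52750733] [272.07383522 220.08585078]
[] [272.48520334 240.86164902] [272.97339835 242.33969636]
```

View pics/c1.png

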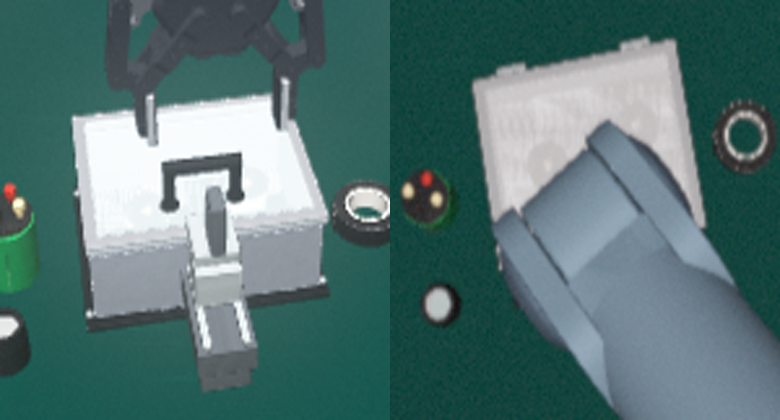

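The fingers straddle the tab: they sit at columns 145 and 283 of the crop, with the tab at about 214. So I'll descend, grip and pull back in steps.

```bash
python3 - <<'E'
from pose import *
movel(TAB,QT,.08); st()
move_gripper(.0,30); pause(.1); st()
q=read_eef_pos()
for d in(.010,.020,.026,.029,.032):
    movel(TAB-ex*d,QT,.05); pause(.1); st()
    if abs(read_ft_force()@ex)>14: break
E
```

```text
5.0917 [0.5114 0.178  0.1155] F [ 0.6 -0.8 -0.2] gap 0.0856
5.85 [0.5111 0.1771 0.1152] F [-0.7 -1.7  3.1] gap 0.0114
6.3 [0.501  0.1753 0.1152] F [ 0.3 -2.9  3.8] gap 0.0114
6.75 [0.491  0.1736 0.1151] F [ 0.7 -4.4  5.3] gap 0.0115
7.1167 [0.4855 0.1726 0.1151] F [ 1.  -4.8  5.1] gap 0.0118
7.4667 [0.484  0.1723 0.1152] F [ 4.  -4.8  1.1] gap 0.0114
7.8167 [0.4837 0.1722 0.1152] F [11.5 -1.4 -6.2] gap 0.0115
```

The jaw is at its stop: about 28 mm of travel, with an 11 N reaction. Next I'll release it and go above the handle for a look.

```bash
python3 - <<'E'
from pose import *
import cv2
movel(TAB-ex*.0285,QT,.05)
move_gripper(.085); movel(TAB-ex*.0285+[0,0,.07],QT,.15)
up=BAR+[0,0,.06]
move_ptp(up,qh(0)); move_gripper(.05);st()
s=read_camera("side");t=read_camera("top")
for c,n in(("side","jaw_grip"),("side","handle_grip"),("side","lid")): print(n,[(d["at"],d["confidence"]) for d in tip_of(c,n)[:2]])
print(proj("side",up),proj("side",BAR),proj("side",TAB-ex*.028-[0,0,.002]))
cv2.imwrite("pics/c2.png",np.hstack([cv2.resize(x[150:290,190:340],None,fx=2.6,fy=3,interpolation=2) for x in(s,t)])[:,:,::-1])
E
```

```text
11.075 [0.569  0.188  0.1682] F [ 0.4  0.4 -0.7] gap 0.0498
jaw_grip [([276.2, 230.2], 0.94)]
handle_grip [([266.6, 204.2], 0.7)]
lid [([257.6, 186.8], 0.93)]
[266.76540275 180.60157004] [267.07679693 204.83838413] [274.67403788 230.17965209]
```

View pics/c2.png

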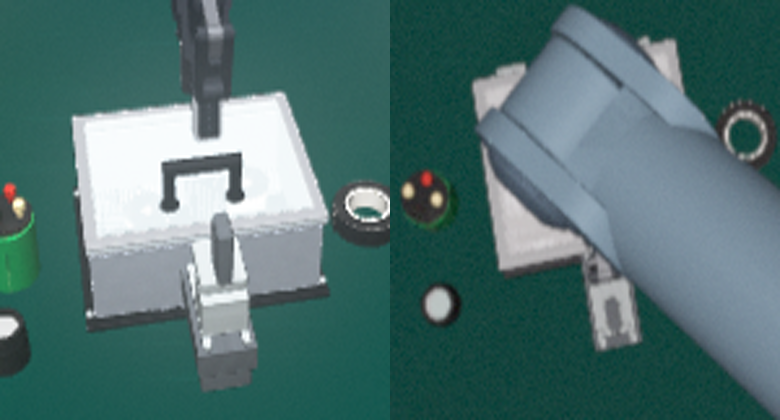

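The jaw is back off the lid, with its tab at (276,230) in side, and the fingers are centred over the bar. Next is the grasp and a lift along the hinge arc.

```bash
cat >> pose.py <<'E'
def arc(th,off=0):
    c,s=np.cos(th),np.sin(th)
    return BAR+off+ex*(.126-.126*c+.042*s)+np.array([0,0,.126*s+.042*c-.042])
E
python3 - <<'E'
from pose import *
movel(BAR,qh(0),.06); st()
move_gripper(0,90); pause(.15); st()
for th in(.02,.04,.06,.08,.10,.12):
    movel(arc(th),qh(th),.03); pause(.1); st()
read_camera("side")
for n in("lid_edge","handle_grip","jaw_grip"): print(n,[(d["at"],d["confidence"]) for d in tip_of("side",n)[:2]])
print(proj("side",arc(.12)))
E
```

```text
12.475 [0.5694 0.1883 0.1085] F [ 0.9 -0.3  0.7] gap 0.05
13.0833 [0.5707 0.1883 0.1087] F [ 4.3  1.  -0.7] gap 0.0092
13.4333 [0.571  0.1884 0.1097] F [ 6.1  3.1 -7.5] gap 0.0091
13.7833 [0.5719 0.1885 0.112 ] F [ 6.8  2.4 -8.2] gap 0.0097
14.1333 [0.573  0.1887 0.115 ] F [ 5.8  1.9 -5.3] gap 0.0091
14.4833 [0.574  0.1889 0.1176] F [ 4.6  3.  -3.3] gap 0.0091
14.8333 [0.575  0.1891 0.12  ] F [ 5.9  2.1 -4.3] gap 0.0093
15.1833 [0.5761 0.1893 0.1223] F [ 5.1  2.8 -5.3] gap 0.0092
lid_edge [([270.2, 221.1], 0.82)]
handle_grip [([269.3, 197.6], 0.95), ([195.7, 240.3], 0.18)]
jaw_grip [([275.9, 231.3], 0.88)]
[266.52485425 197.3755804 ]
```

```bash
python3 - <<'E'
from pose import *
import cv2
pause(.5); st(); s=read_camera("side")
for n in("lid_edge","handle_grip"): print(n,[(d["at"],d["confidence"]) for d in tip_of("side",n)[:2]])
H=BAR+.126*ex; H[2]=.066
for th in(0,.06,.1,.12): 
    c,sn=np.cos(th),np.sin(th); e=H+ex*(-.16*c+.006*sn)+np.array([0,0,.16*sn+.006*c]); print(th,proj("side",e),proj("side",arc(th)))
cv2.imwrite("pics/c3.png",cv2.resize(s[150:270,190:340],None,fx=5,fy=5,interpolation=2)[:,:,::-1])
E
```

```text
15.8833 [0.5761 0.1892 0.1223] F [ 5.4  1.7 -4.4] gap 0.0092
lid_edge [([269.3, 220.4], 0.86)]
handle_grip [([268.1, 197.3], 0.98)]
0 [269.99820796 228.70149774] [267.07679693 204.83838413]
0.06 [269.91622041 224.916829  ] [266.81885015 201.14529125]
0.1 [269.83423858 222.27879455] [266.62678355 198.63948504]
0.12 [269.7850201  220.92723482] [266.52485425 197.3755804 ]
```

View pics/c3.png

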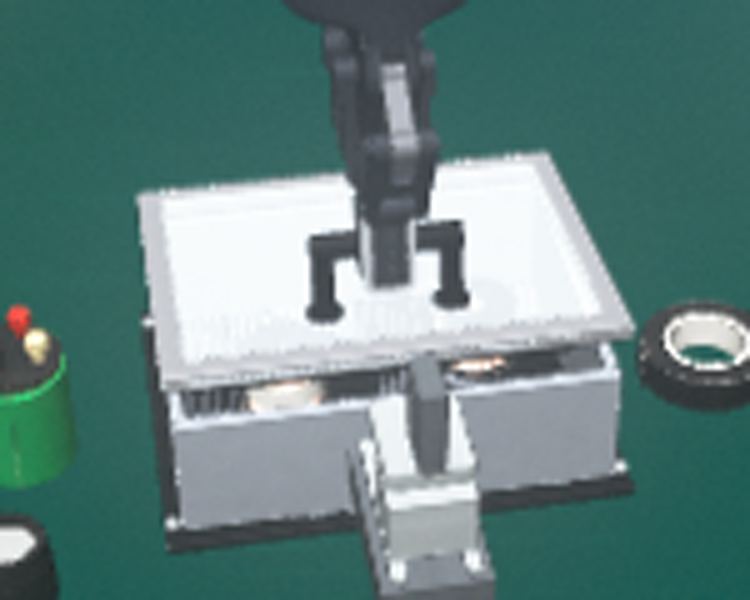

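The lid is visibly ajar with the fingers on the bar, and the coils show under its front edge. The edge is at row 220.4, against 220.9 predicted for 0.12 rad. The jaw is clear and the neighbours haven't moved.

```bash
python3 - <<'E'
from pose import *
print(abs(read_joint_vel()).max()); st(); sign_off()
E
```

```text
0.0021233709020123275
16.0333 [0.5761 0.1893 0.1223] F [ 4.3  2.3 -3.6] gap 0.009
the job is handed in; nothing more can be done
```

I handed the job in at about 16 s of the 43 s allowed, with the robot still holding the lid ajar by its handle. `sign_off` gives no verdict, so the figures below are my own last checks.

- **Jaw:** I pulled the clamp jaw back about 28 mm by its tab until it met its stop (about 11 N reaction), with the lid still shut. A picture afterwards showed it clear of the lid.
- **Lid:** I gripped the bar at 90 N and raised it along the hinge arc to a commanded 0.12 rad. The front edge is about 19 mm up. The lid edge and handle pixels both fit 0.12 rad (edge row 220.4 seen, 220.9 predicted).
- **Seal:** The downward pull peaked at about 8 N in the readings taken between steps, then settled at about 4 N. I never read the stated 15 N peak, but the last picture shows the lid open.
- **At hand-in:** The arm was still (under 0.003 rad/s).
- **Bystanders:** By eye, none had moved in the last pictures; I did not measure their positions again.

One reading disagreed: the finger gap was 9 mm on the 12 mm bar. I put that down to the pads compressing or the grip being slightly off the bar's axis. It stayed steady throughout the lift.

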